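Set the nail-dust extractor

TASK

Get the nail-dust extractor on the salon desk ready: push its open filter drawer fully home with the fingers, and then turn its big black dial with a fingertip on the flat top until the yellow pointer clicks in at the green mark. Do not lift, carry, shift or knock over anything that stands on the desk or on the extractor, and leave the drawer shut and the dial released.

Things in the scene. Friction and masses are not known exactly. Their poses are not given: they have to be found in the camera images.
- extractor: White box-shaped dust extractor, fixed to the desk, 220 (its x) x 320 (its y) x 75 mm high; origin at the centre of its underside, z up. Its front face (-x, roughly towards the robot) holds the filter drawer; its top (75 mm above the desk) carries the dial on a grey disc (radius 62 mm, 4 mm thick) centred at (-35, -85) mm, and a metal grille flush with the top on the +y half.
- drawer_front (a point): Centre of the outer face of the filter drawer's plain grey front, a plate 160 wide x 50 high x 12 mm thick without handle, 37 mm above the desk (its lower edge at 12 mm, its upper at 62 mm); axes as the extractor's. The drawer is pushed home along the extractor's +x; when home this point is 122 mm in front of the extractor's origin (-x) and 60 mm to +y.
- drawer (a joint): How far the filter drawer is out, in m: 0 is fully home against a rigid stop, up to 0.09 m out; starts 0.03 to 0.065 m out. Slides with about 1.5 N of friction and stays where it is left.
- dial (a joint): Angle of the dial in rad: grows as it turns clockwise seen from above, limits 0 and 3.142. It clicks every 0.628 rad (36 degrees; places 0, 0.628, 1.257, 1.885, 2.513, 3.142) and, let go between two places, springs to the nearer one. The green mark is the fourth place, 1.885 rad. It starts at rest in the first, second or third place. About 0.04 N m carries it over a click.
- dial_top (a point): Centre of the dial's flat top face, on its vertical axis, 90 mm above the desk when not pressed. The dial is a black disc, 90 mm across and 12 mm high, with knurled rim and finely ribbed flat top, too wide to pinch. It is sprung: it gives way downwards from about 2 N of force on and bottoms 5 mm lower at about 8 N. Axes turn with the dial.
- pointer_tip (a point): Outer end of the yellow pointer line on the dial's top, 43 mm from the dial's axis. Axes turn with the dial.
- green_mark (a point): Green mark (13 x 12 mm) on the grey disc around the dial, 54.5 mm from the dial's axis on the extractor's +x side of it; the other clicking places have thin white ticks. Fixed to the extractor.
- polish_pink: Small round bottle of pink nail polish with a black cap, 32 mm across, 75 mm high, origin at the centre of its underside, z up; stands on the desk beside the extractor. Leave it alone.
- polish_red: Small round bottle of red nail polish with a black cap, 32 mm across, 75 mm high, origin at the centre of its underside, z up; stands on top of the extractor on the plain strip behind the grille. Leave it alone.
- polish_plum: Small round bottle of plum nail polish with a black cap, 32 mm across, 75 mm high, origin at the centre of its underside, z up; stands on the desk beside the extractor. Leave it alone.
- cream_jar: White cream jar with a brass-coloured lid, 60 mm across, 50 mm high, origin at the centre of its underside; on the desk to the right. Leave it alone.
- buffer_block: Lilac nail buffer block, 95 x 26 x 26 mm, origin at the centre of its underside; on the desk to the left. Leave it alone.
- dust_brush: Dust brush 160 mm long lying on the desk to the left of the extractor; origin under its middle. Leave it alone.

How it is judged (in metres and radians):
On the way, in this order (a step that is already met when the one before it is completed fails the run):
1. the filter drawer is pushed fully home (value of joint drawer below 0.005 m), for 0.2 s.
2. the dial is at the green mark, drawer still home (value of joint drawer below 0.005 m and value of joint dial between 1.785 and 1.985 rad), for 0.2 s.
At the end, for the whole second after the job is handed in: The drawer is within 5 mm of fully home and the dial rests, released, within 0.1 rad of the click at the green mark (1.885 rad) (all of step 2 and velocity of joint dial between -0.1 and 0.1 rad/s); the robot touches nothing.
It fails at once if a bottle, the jar, the buffer block or the brush is shifted more than 25 mm or lifted (distance of any of polish_pink, polish_red, polish_plum, cream_jar, buffer_block, dust_brush from where it was at the start of the episode above 0.025 m).
It fails at once if a polish bottle is knocked over (angle between any of polish_pink, polish_red, polish_plum's own z axis and vertical above 0.5 rad).
It also fails if it takes over 48 s, if anything falls off the work surface, if the arm or the gripper's body presses on something with over 40 N, if the wrist force passes 120 N, or if a joint passes its speed limit or range.

ROBOT

A 7-joint arm with a two-finger parallel gripper is mounted at the origin on the work surface. World frame = base frame: x ahead of the robot, y to its left, z up, the work surface at z = 0. Lengths are in mm, angles in rad, forces in N, time in s.
With the tool pointing down it reaches from about 400 to 875 mm from the base axis. Payload 4.4 kg.
Tool frame: the origin (TCP) lies midway between the tips of the shut fingers; the grasp point (between the pads) lies 19 mm behind it; z points along the fingers, y is the direction in which the jaws open and shut (so a half turn about z gives the same grasp; the last joint's range is limited). The gripper opens to 85 mm and grips with 20 to 120 N. Pads are 22 mm wide; open, the fingers measure 114 mm over their backs; the gripper's body (76 mm by 85 mm) begins 54 mm behind the grasp point. The pads swing forward as they close: fully open they stand 13 mm farther back than shut.
Start: joints at [1.207, 0.628, 0.038, 1.517, -0.027, 0.996, -0.02], TCP at [190.749, -621.396, 231.313] pointing down, gripper open.
Joint ranges: [-3.06, 3.06], [-0.37, 2.12], [-1.25, 1.32], [0.18, 2.47], [-1.1, 4.24], [0.23, 1.98], [-2.94, 2.94]. Speed limits (rad/s): [2.57, 2.57, 3.14, 3.14, 3.14, 3.14, 3.14].

INTERFACE

Orientations are given as [roll, pitch, yaw] about the fixed x, y, z axes, in that order (R = Rz(yaw) Ry(pitch) Rx(roll)).
In Python, from cell import * gives the robot as it stands. The module is installed in compiled form; this text tells all that it offers.
- The arm moves only by the tool move_arm, never from a script. Its argument "series" is a list of rows, each a list of 2 entries, a list of its own where there are three numbers: the shift along the tool's x, y, z in m, then the turn about the tool's z in rad. In form: [[[x, y, z], yaw], ...]. A call has 1 to 5 rows; each row is the pose to reach, as a shift and turn from the pose measured when the call began, along the tool's axes at that moment; what a row does not reach only later rows make up. A row lasts 1/8 s, in which the tool goes at most 62.5 mm and 10.7 degrees, less where a joint would pass 70% of its speed; a pose out of reach is approached as far as the arm can. A call with a gripper value outside its range is refused whole. "claw" is the opening, from 0 (shut) to 1 (fully open), set as the call begins (left out, the last holds). The fingers move at their own pace and stop on an object; the grip force is fixed at half the most. Time passes only in rows, so rows that repeat a pose let the fingers close. It gives the time, the measured TCP pose, the force and the opening at its end, in the units of the state.
- read_state(): the state, without advancing time (a new reading comes with each control period).
- get_image(name): name is "scene" or "side" or "wrist"; returns the picture (384x512x3 uint8, blue, green, red); there is no depth.
- camera_model(name): a dict with "fov_y" (degrees; the focal length in pixels is half the picture's height over the tangent of half this angle, whatever the lens; pixels are square), "cx", "cy" (the principal point, pixels), "k1" (the pictures are not rectified: a ray, as slopes to the right and down, at radius r is drawn at 1 + k1 r^2 times it, then the intrinsics apply), "pose" (4x4, takes a point from camera to world coordinates); the wrist camera has in their place "tool_from_camera" (4x4, takes a point from camera to tool coordinates, whose origin is the TCP and whose axes are the flange's). Camera axes: x right, y down, z forward; pixel columns grow to the right and rows downward; lengths in mm; the calibration is good to about 2 mm. A picture is of the moment at which its call begins: read the wrist's pose just before it. camera_model takes no time and is no camera call.
- finish_job(): hands the job in, once; it reports no verdict.
The state is a dict: "clock": time; "qpos": joint angles; "qd": joint speeds; "tau": joint torques, N m; "eef_pos": TCP position; "tool_rot": TCP orientation; "force": force on the tool from outside, world axes, zero at the start; "torque": the same for the moment, N m; "width": finger opening in mm.
Only numpy, scipy, OpenCV 4.12 (cv2) and the standard library are available. Lean on these libraries where they do the work, as an engineer would, in place of code of your own. Each camera call takes 0.05 s, during which the arm holds its last target. There are 200 camera calls.

## Working session

There is one attempt and no reset: what is moved stays moved. The work goes in short steps, Python scripts to look and compute and a tool call to move; the robot and the scene stay as the last step left them, time stands still between calls to the robot, and variables do not carry over. Pictures are saved under pics/ and viewed, about 8 in all and at most 12, crops included, and the job is handed in when it is done.

Besides the shell and the picture viewer there is one more tool, called after "Call:" as a command line: name --argument value ..., lists and objects as JSON in quotes. move_arm: Moves the arm, as the interface text tells. Its arguments: {"type":"object","properties":{"series":{"type":"array"},"claw":{"type":"number"}},"required":["series"]}

```bash
mkdir -p pics; cat > h.py <<'E'
from cell import *
import numpy as np, cv2
from scipy.spatial.transform import Rotation as Ro
def cam(n,s=None):
    c=camera_model(n)
    if n=="wrist":
        s=s or read_state(); T=np.eye(4); T[:3,:3]=Ro.from_euler('xyz',s["tool_rot"]).as_matrix(); T[:3,3]=s["eef_pos"]
        c["pose"]=T@np.array(c["tool_from_camera"])
    c["pose"]=np.array(c["pose"]); c["f"]=192/np.tan(np.radians(c["fov_y"])/2); return c
def px2w(c,u,v,z):
    d=np.array([(u-c["cx"])/c["f"],(v-c["cy"])/c["f"]]); s=d.copy()
    for _ in range(20): s=d/(1+c["k1"]*(s@s))
    r=c["pose"][:3,:3]@np.array([*s,1]); o=c["pose"][:3,3]
    return o+r*(z-o[2])/r[2]
def w2px(c,p):
    q=np.linalg.inv(c["pose"])@np.array([*p,1]); s=q[:2]/q[2]; s=s*(1+c["k1"]*(s@s))
    return s*c["f"]+[c["cx"],c["cy"]]
E
python3 - <<'E'
from h import *
s=read_state(); print(s)
for n in("scene","side"):
    im=get_image(n); cv2.imwrite(f"pics/{n}0.png",im); cv2.imwrite(f"pics/{n}0b.png",cv2.resize(im,(800,600),interpolation=cv2.INTER_CUBIC)); print(camera_model(n))
print(camera_model("wrist"))
E
```

```text
{'clock': 0.0, 'qpos': array([ 1.20723587,  0.62934221,  0.03839471,  1.51836107, -0.02702682,
        0.99630212, -0.0200228 ]), 'qd': array([ 1.82782843e-04, -6.65642698e-04, -3.78560840e-04, -2.73078273e-04,
        1.27252314e-03, -5.31286885e-04, -2.62445842e-07]), 'tau': array([-1.18608645e-03, -5.63425505e+01,  1.22598354e+00, -1.93452179e+01,
        1.11054140e-02,  1.03315906e-02,  6.67051523e-06]), 'eef_pos': array([ 190.57596485, -620.78257827,  230.3929769 ]), 'tool_rot': array([-3.13969579e+00, -2.54560677e-05,  2.97761416e-01]), 'force': array([-0.38666254, -0.39280572, -0.32679094]), 'torque': array([-0.03215236,  0.04245307,  0.01883879]), 'width': 85.55295501180122}
{'fov_y': 43.691111526275776, 'cx': 256.98938825677857, 'cy': 190.26489084767812, 'k1': -0.05275628616567415, 'pose': array([[-1.43392984e-02,  6.74469443e-01, -7.38163501e-01,
         1.57703073e+03],
       [ 9.99808187e-01, -1.78102984e-04, -1.95846488e-02,
         1.26499993e+01],
       [-1.33407163e-02, -7.38302742e-01, -6.74337517e-01,
         9.71377794e+02],
       [ 0.00000000e+00,  0.000000
[... 283 characters left out ...]
.21127510e-01, -7.01014232e-01,
         7.61261183e+02],
       [-6.42401084e-03, -8.04653123e-01, -5.93710437e-01,
         7.13920653e+02],
       [ 0.00000000e+00,  0.00000000e+00,  0.00000000e+00,
         1.00000000e+00]])}
{'fov_y': 66.07851847828466, 'cx': 261.6086952666286, 'cy': 188.67816916875708, 'k1': -0.014794910981724566, 'tool_from_camera': array([[ 3.51222461e-04, -9.55881989e-01, -2.93750743e-01,
         7.48095205e+01],
       [ 9.99999920e-01,  3.91736182e-04, -7.90844903e-05,
         2.46363209e-01],
       [ 1.90668234e-04, -2.93750692e-01,  9.55882051e-01,
        -1.43324283e+02],
       [ 0.00000000e+00,  0.00000000e+00,  0.00000000e+00,
         1.00000000e+00]])}
```

View pics/scene0b.png

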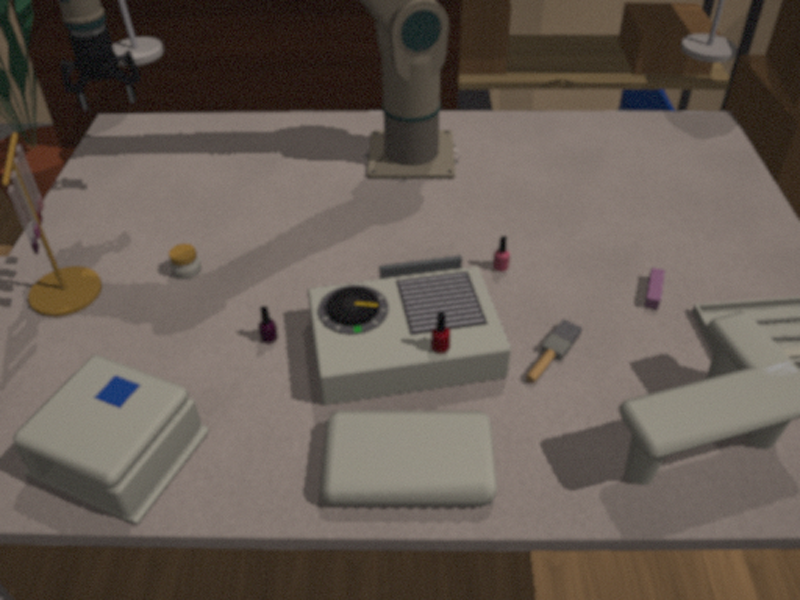

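View pics/side0b.png

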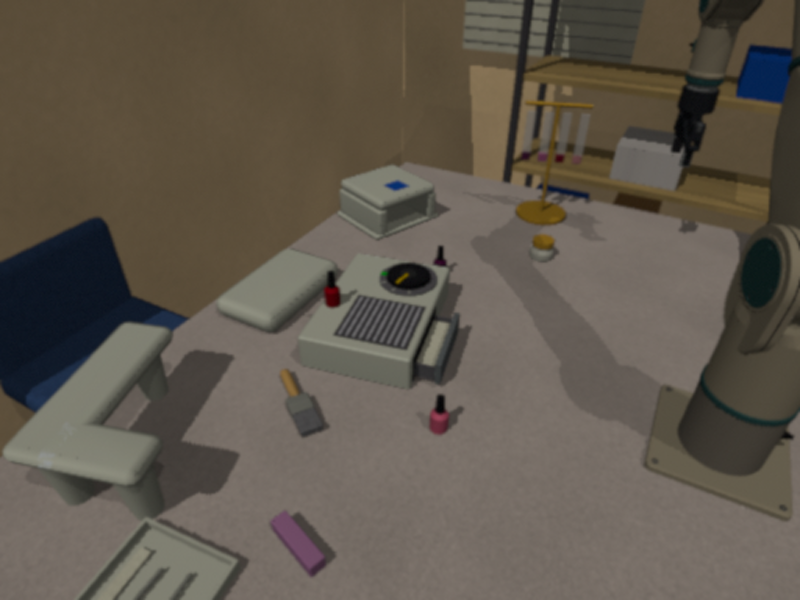

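The scene view shows the extractor with its top corners at about (308,290), (488,268), (507,346) and (323,377). The dial is at (353,307), the pointer tip at (378,305), and the green mark at (358,328). The drawer is out towards the robot with its upper edge from (381,268) to (462,259), and the pink bottle stands to its +y side.

```bash
python3 - <<'E'
from h import *
c=cam("scene")
for n,u,v,z in [("c--",308,290,75),("c-+",488,268,75),("c++",507,346,75),("c+-",323,377,75),("dial",353,307,90),("tip",378,304.5,90),("green",358,328,79),("drawL",381,268,62),("drawR",462,259,62),("pink",502,267,5),("pinkcap",503,238,75),("plumcap",264,309,75),("redcap",441,315,150),("jar",183,250,50)]:
    print(n,px2w(c,u*.64,v*.64,z).round(1))
c=cam("side")
for n,u,v,z in [("dial",408,276,90),("tip",399,283,90),("green",386,275,79),("drawNearTop",444,358,62),("c-+",412,362,75),("c--",450,268,75),("c++",302,340,75),("pinkcap",440,397,75)]:
    print(n,px2w(c,u*.64,v*.64,z).round(1))
E
```

```text
c-- [ 576.3 -182.2   75. ]
c-+ [515.4 145.7  75. ]
c++ [715.4 163.   75. ]
c+- [ 784.3 -136.    75. ]
dial [637.  -96.3  90. ]
tip [630.7 -53.4  90. ]
green [677.3 -86.   79. ]
drawL [499.8 -53.7  62. ]
drawR [473.4 100.   62. ]
pink [429.4 184.3   5. ]
pinkcap [425.1 181.2  75. ]
plumcap [ 626.2 -254.5   75. ]
redcap [719.6  51.9 150. ]
jar [ 429.2 -449.8   50. ]
dial [620.8 -85.2  90. ]
tip [624.9 -53.2  90. ]
green [671.3 -81.1  79. ]
drawNearTop [460.7  82.4  62. ]
c-+ [499.7 132.   75. ]
c-- [ 565.2 -177.6   75. ]
c++ [703.1 175.9  75. ]
pinkcap [422.  184.6  75. ]
```

Call:
move_arm --series '[[[0.046, -0.038, -0.002], 0.128], [[0.092, -0.076, -0.004], 0.128], [[0.138, -0.114, -0.006], 0.128], [[0.184, -0.152, -0.008], 0.128], [[0.23, -0.19, -0.01], 0.128]]' --claw 0

```text
clock: 0.72
eef_pos: [355.5, -369.9, 240.7]
tool_rot: [-3.14, 0.0, 0.17]
force: [1.4, -0.3, -0.1]
width: 0.1
```

Call:
move_arm --series '[[[0.042, -0.044, -0.002], 0], [[0.084, -0.088, -0.004], 0], [[0.126, -0.132, -0.006], 0], [[0.168, -0.176, -0.008], 0], [[0.21, -0.22, -0.01], 0]]'

```text
clock: 1.35
eef_pos: [526.0, -115.9, 251.0]
tool_rot: [-3.14, 0.001, 0.17]
force: [1.4, -0.5, -0.4]
width: 0.2
```

Call:
move_arm --series '[[[0.04, -0.04, 0], 0], [[0.08, -0.083, 0], 0], [[0.08, -0.083, 0], 0], [[0.08, -0.083, 0], 0]]'

```text
clock: 1.85
eef_pos: [590.2, -21.2, 250.5]
tool_rot: [-3.14, 0.002, 0.17]
force: [0.8, 0.1, -0.6]
width: -0.3
```

```bash
python3 - <<'E'
from h import *
s=read_state(); print(s["eef_pos"],s["tool_rot"],s["force"]); im=get_image("wrist"); cv2.imwrite("pics/w1.png",im)
np.save("w1.npy",np.r_[s["eef_pos"],s["tool_rot"]])
cv2.imwrite("pics/w1b.png",cv2.resize(im,(800,600),interpolation=cv2.INTER_CUBIC))
E
```

```text
[590.16183643 -21.20349287 250.47464478] [-3.14043999e+00  2.44537399e-03  1.69734661e-01] [ 0.75134519  0.08376785 -0.59931656]
```

View pics/w1b.png

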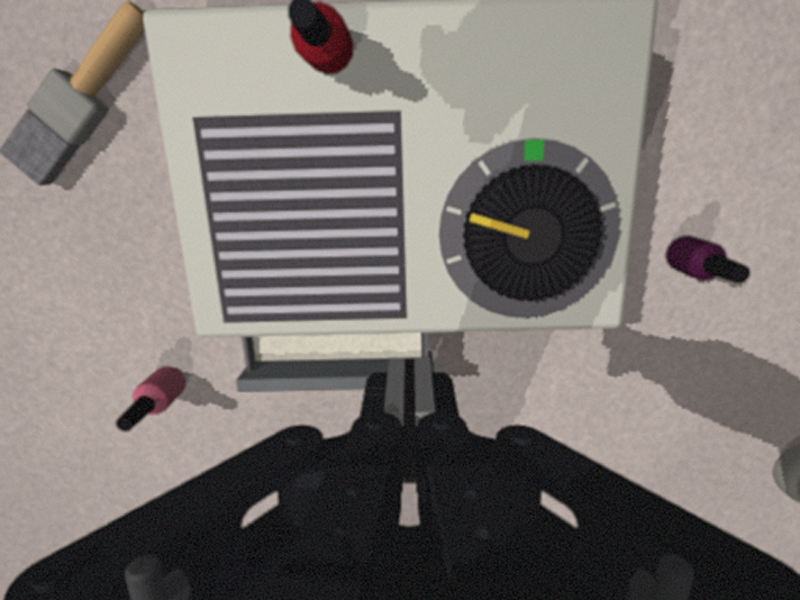

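The wrist view shows the dial centre at (534,235) and the pointer tip at (472,217). The pointer lines up with the second place, so the dial reads 0.628. Green is at (534,151), and the drawer plate's outer top edge is at about row 389, starting at column 238. The dial needs +72° clockwise, which is two clicks.

```bash
python3 - <<'E'
from h import *
from scipy.optimize import least_squares
a=np.load("w1.npy"); c=cam("wrist",{"eef_pos":a[:3],"tool_rot":a[3:]})
obs=[("c-+",197,334,75,-110,160),("c--",620,326,75,-110,-160),("c++",145,12,75,110,160),("c+-",655,0,75,110,-160),("dial",534,235,90,-35,-85),("green",534,151,79,19.5,-85)]
P=[px2w(c,u*.64,v*.64,z)[:2] for _,u,v,z,_,_ in obs]
def f(p):
    R=np.array([[np.cos(p[2]),-np.sin(p[2])],[np.sin(p[2]),np.cos(p[2])]])
    return np.concatenate([p[:2]+R@[o[4],o[5]]-q for o,q in zip(obs,P)])
r=least_squares(f,[640,0,.17]); print(r.x,r.fun.round(1))
x,y,t=r.x; R=np.array([[np.cos(t),-np.sin(t)],[np.sin(t),np.cos(t)]])
tip=px2w(c,472*.64,217*.64,90)[:2]; v=R.T@(tip-P[4]); print("ptr ang before green deg",np.degrees(np.arctan2(v[1],v[0])),np.hypot(*v))
for n,u,v,z in[("drawL",238,389,62),("pink",150,405,5),("red",325,60,80)]:
    p=px2w(c,u*.64,v*.64,z)[:2]; print(n,p, R.T@(p-[x,y]))
for l in [(-122,60),(-35,-85)]: print(l,R@l+[x,y])
s=read_state(); yaw=s["tool_rot"][2]; print(yaw)
E
```

```text
[ 6.43949055e+02 -8.78241246e+00  1.92049068e-01] [-4.5  2.1 -3.1 -3.4  2.9  4.3  5.  -3.7 -0.7  0.4  0.5  0.4]
ptr ang before green deg 72.86610593162624 43.2633264943509
drawL [461.22651041  96.34139521] [-159.29817166  138.06750464]
pink [394.35169162 197.0665305 ] [-205.71803344  249.70527021]
red [709.23365158  51.67263814] [75.62344862 46.88267996]
(-122, 60) [512.73976075  26.82827465]
(-35, -85) [625.81653232 -98.90017771]
0.16798642616112192
```

Call:
move_arm --series '[[[-0.05, -0.019, 0], -0.024], [[-0.1, -0.038, 0], -0.024], [[-0.151, -0.058, 0], -0.024], [[-0.151, -0.058, 0.05], -0.024], [[-0.151, -0.058, 0.11], -0.024]]'

```text
clock: 2.52
eef_pos: [432.2, 8.2, 141.9]
tool_rot: [3.141, -0.004, 0.189]
force: [1.9, 0.3, -0.9]
width: 0.1
```

Call:
move_arm --series '[[[0, 0, 0.05], 0], [[0, 0, 0.09], 0], [[0, 0, 0.09], 0]]'

```text
clock: 2.9
eef_pos: [429.7, 6.2, 49.6]
tool_rot: [3.141, 0.003, 0.186]
force: [0.3, 0.0, 0.3]
width: 0.1
```

Call:
move_arm --series '[[[0.015, 0, 0.01], 0], [[0.025, 0, 0.01], 0], [[0.035, 0, 0.01], 0], [[0.045, 0, 0.01], 0], [[0.055, 0, 0.01], 0]]'

```text
clock: 3.52
eef_pos: [484.0, 16.3, 39.8]
tool_rot: [3.141, 0.004, 0.186]
force: [-1.9, -0.3, 1.4]
width: -0.1
```

Call:
move_arm --series '[[[0.005, 0, 0], 0], [[0.01, 0, 0], 0], [[0.014, 0, 0], 0], [[0.017, 0, 0], 0], [[0.02, 0, 0], 0]]'

```text
clock: 4.15
eef_pos: [503.1, 20.0, 39.7]
tool_rot: [3.141, 0.005, 0.186]
force: [-5.6, 0.5, 4.1]
width: -0.2
```

Call:
move_arm --series '[[[0.002, 0, 0], 0], [[0.004, 0, 0], 0], [[0.006, 0, 0], 0], [[0.006, 0, 0], 0]]'

```text
clock: 4.65
eef_pos: [503.0, 19.9, 39.1]
tool_rot: [3.14, 0.017, 0.186]
force: [-12.1, -1.4, 9.1]
width: -0.3
```

Call:
move_arm --series '[[[-0.02, 0, 0], 0], [[-0.04, 0, 0], 0], [[-0.04, 0, -0.06], 0], [[-0.04, 0, -0.12], 0], [[-0.04, 0, -0.17], 0]]'

```text
clock: 5.28
eef_pos: [467.8, 13.5, 212.2]
tool_rot: [3.14, 0.013, 0.186]
force: [0.7, -0.2, -0.3]
width: -0.1
```

Call:
move_arm --series '[[[0.045, 0.035, 0], 0], [[0.09, 0.07, 0], 0], [[0.135, 0.104, 0], 0], [[0.159, 0.122, 0], 0], [[0.159, 0.122, 0.05], 0]]'

```text
clock: 5.9
eef_pos: [652.5, -79.2, 163.1]
tool_rot: [3.137, 0.0, 0.183]
force: [-0.9, 0.4, -1.2]
width: -0.3
```

```bash
python3 - <<'E'
from h import *
s=read_state(); print(s["eef_pos"],s["tool_rot"],s["qpos"],s["force"]); im=get_image("wrist"); cv2.imwrite("pics/w2.png",im)
cv2.imwrite("pics/w2b.png",cv2.resize(im,(800,600),interpolation=cv2.INTER_CUBIC))
print(w2px(cam("wrist",s),[626,-99,90])/.64)
E
```

```text
[652.50121125 -79.18302365 163.09286826] [3.13654670e+00 3.06529946e-04 1.83095605e-01] [ 0.23670534  0.72334644 -0.27863421  1.55756657  0.24220776  0.89389222
 -1.51563167] [-0.85802708  0.35175545 -1.20604774]
[435.99261361 365.17614893]
```

View pics/w2b.png

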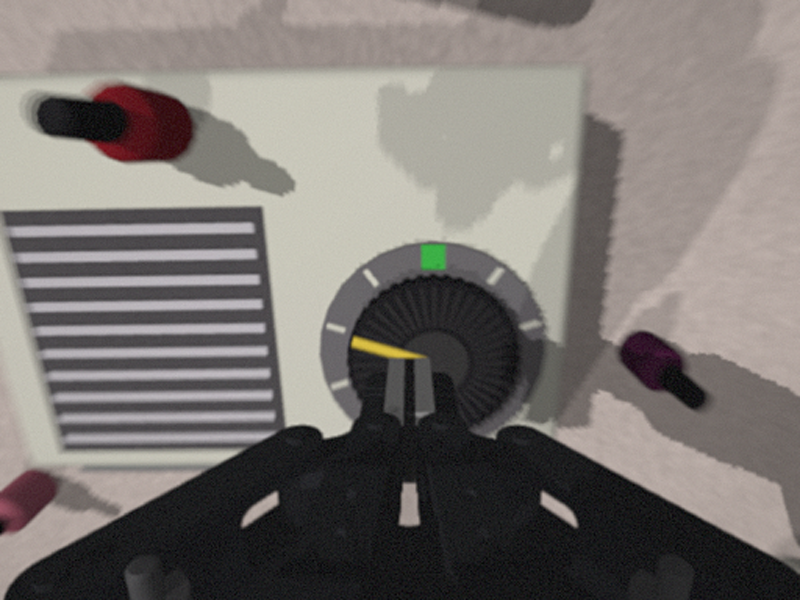

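The drawer is shut. The dial centre shows at about (435,360), close to the predicted (436,365), and the pointer is still at the second place. I'll turn the tool back before pressing so joint 7 has room to turn.

Call:
move_arm --series '[[[-0.005, -0.003, 0.0], -0.16], [[-0.005, -0.003, 0.02], -0.32], [[-0.005, -0.003, 0.04], -0.48], [[-0.005, -0.003, 0.06], -0.64], [[-0.005, -0.003, 0.06], -0.8]]'

```text
clock: 6.58
eef_pos: [637.0, -76.2, 92.7]
tool_rot: [-3.126, 0.014, 0.99]
force: [-0.6, -0.2, -0.4]
width: -0.4
```

```bash
cat > arc.py <<'E'
import sys
from h import *
s=read_state(); p=np.array(s["eef_pos"]); yaw=s["tool_rot"][2]
D=np.array([626,-99]); tx=np.array([np.cos(yaw),np.sin(yaw)]); ty=np.array([tx[1],-tx[0]])
v=p[:2]-D; r=np.hypot(*v); psi=np.arctan2(v@ty,v@tx); print(p,yaw,"q7",s["qpos"][6],"F",s["force"],"T",s["torque"],"r",r,"psi",np.degrees(psi),"psi from ext x",np.degrees(.192-np.arctan2(v[1],v[0])))
for k in range(1,6):
    a=k*float(sys.argv[1])/5; q=psi+a; d=30*np.array([np.cos(q),np.sin(q)])-[v@tx,v@ty]; print((d/1000).round(4),round(a,3))
E
python3 arc.py 0.6283
```

```text
[636.97684806 -76.1915261   92.65602671] 0.9904457669831284 q7 -0.9086465616670685 F [-0.58402957 -0.24337201 -0.36496914] T [ 0.03360666 -0.03957121  0.00930891] r 25.31240160104936 psi -7.5519011016496504 psi from ext x -53.29947371986888
[0.0049 0.0031] 0.126
[0.0047 0.0069] 0.251
[0.004  0.0106] 0.377
[0.0029 0.0142] 0.503
[0.0013 0.0176] 0.628
```

Call:
move_arm --series '[[[0.005, 0, 0.0], 0], [[0.005, 0, 0.003], 0], [[0.005, 0, 0.005], 0], [[0.005, 0, 0.007], 0], [[0.005, 0, 0.007], 0]]'

```text
clock: 7.2
eef_pos: [640.7, -71.2, 86.7]
tool_rot: [-3.128, 0.012, 0.99]
force: [-0.2, 1.8, 6.2]
width: -0.0
```

```bash
python3 arc.py 0.6283
```

```text
[640.72857985 -71.21085414  86.66026946] 0.9901739298284931 q7 -0.9184376331956614 F [-0.19721566  1.83223325  6.21195677] T [ 0.33251632 -0.15212187  0.01809634] r 31.451036424691527 psi -5.343087854258816 psi from ext x -51.07508535080261
[-0.0013  0.0039] 0.126
[-0.0017  0.0077] 0.251
[-0.0025  0.0113] 0.377
[-0.0038  0.0149] 0.503
[-0.0055  0.0182] 0.628
```

Call:
move_arm --series '[[[0, 0.004, 0.001], 0.126], [[-0.0004, 0.0079, 0.001], 0.251], [[-0.0012, 0.0117, 0.001], 0.377], [[-0.0025, 0.0153, 0.001], 0.503], [[-0.0042, 0.0188, 0.001], 0.628]]'

```text
clock: 7.82
eef_pos: [654.4, -85.7, 86.5]
tool_rot: [-3.139, 0.017, 0.357]
force: [-2.3, 0.2, 6.6]
width: 0.2
```

```bash
python3 arc.py 0.6283
```

```text
[654.3881221  -85.66450905  86.45504678] 0.3570475155217918 q7 -1.3886867297508583 F [-2.34913802  0.19358215  6.6309375 ] T [ 0.02558837  0.30907798 -0.04350876] r 31.364323606692412 psi -4.7047574514846415 psi from ext x -14.161283510003257
[-0.0013  0.0039] 0.126
[-0.0017  0.0076] 0.251
[-0.0026  0.0113] 0.377
[-0.0039  0.0148] 0.503
[-0.0056  0.0182] 0.628
```

Call:
move_arm --series '[[[0, 0.004, 0.001], 0.126], [[-0.0004, 0.0079, 0.001], 0.251], [[-0.0012, 0.0117, 0.001], 0.377], [[-0.0025, 0.0153, 0.001], 0.503], [[-0.0042, 0.0188, 0.001], 0.628]]'

```text
clock: 8.45
eef_pos: [656.3, -105.1, 86.2]
tool_rot: [3.133, 0.016, -0.276]
force: [-3.4, 0.4, 6.4]
width: -0.3
```

```bash
python3 arc.py 0.6283; python3 - <<'E'
from h import *
im=get_image("wrist"); cv2.imwrite("pics/w3b.png",cv2.resize(im,(800,600),interpolation=cv2.INTER_CUBIC))
E
```

```text
[ 656.31047526 -105.05305083   86.24829327] -0.2761080074154425 q7 -1.8493432633247624 F [-3.35248042  0.40764013  6.41100351] T [0.21359884 0.627031   0.01715943] r 30.90896851739613 psi -4.526330692999327 psi from ext x 22.29428248818417
[-0.0008  0.0038] 0.126
[-0.0013  0.0076] 0.251
[-0.0021  0.0112] 0.377
[-0.0035  0.0148] 0.503
[-0.0052  0.0181] 0.628
```

View pics/w3b.png

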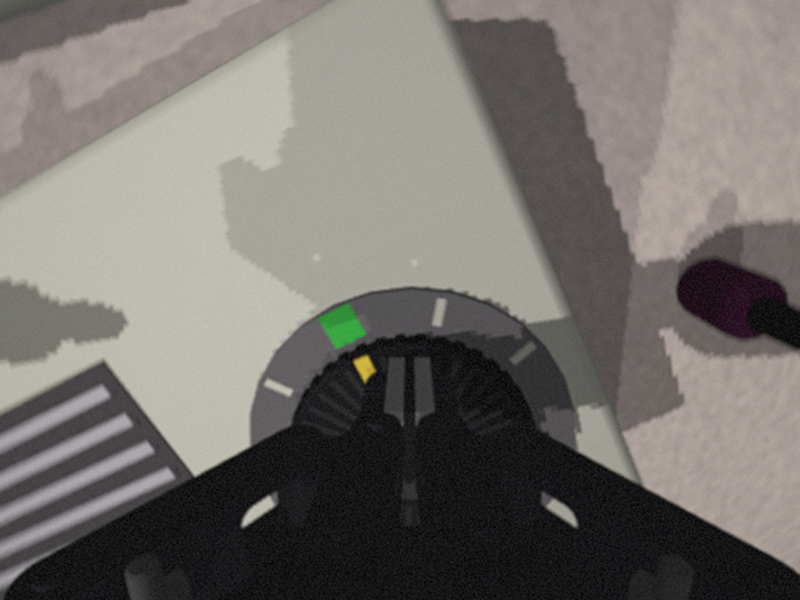

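The pointer tip at (365,368) lines up with the green mark at (343,325). I'll release straight up.

Call:
move_arm --series '[[[0, 0, -0.003], 0], [[0, 0, -0.01], 0], [[0, 0, -0.05], 0], [[0, 0, -0.1], 0], [[0, 0, -0.12], 0]]'

```text
clock: 9.12
eef_pos: [659.9, -105.4, 209.7]
tool_rot: [3.132, 0.012, -0.281]
force: [0.3, -0.0, 0.6]
width: -0.0
```

Call:
move_arm --series '[[[-0.05, 0, -0.02], 0], [[-0.1, 0, -0.04], 0], [[-0.1, 0, -0.05], 0], [[-0.1, 0, -0.05], 0], [[-0.1, 0, -0.05], 0]]'

```text
clock: 9.75
eef_pos: [565.2, -77.9, 260.2]
tool_rot: [3.132, 0.012, -0.281]
force: [-0.3, -0.2, -0.6]
width: 0.0
```

```bash
python3 - <<'E'
from h import *
s=read_state(); print(s["eef_pos"],s["tool_rot"],s["force"])
im=get_image("wrist"); cv2.imwrite("pics/w4b.png",cv2.resize(im,(800,600),interpolation=cv2.INTER_CUBIC))
E
```

```text
[565.23286059 -77.93996567 260.24128206] [ 3.13235666  0.01157078 -0.28145265] [-0.32414759 -0.24021354 -0.63512964]
```

View pics/w4b.png

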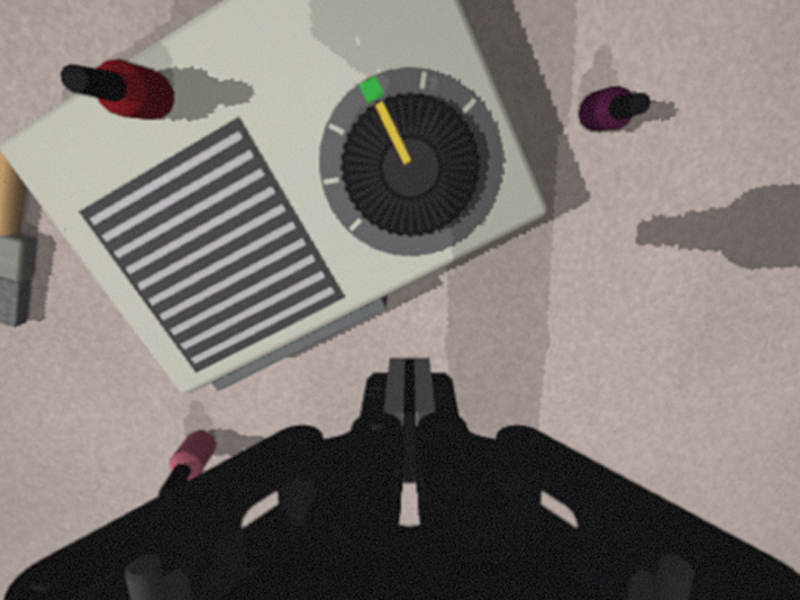

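The pointer tip at (379,104) points at the green mark at (371,90). The drawer's outer top edge runs from about (218,389) to (386,305), and I'll check that it is home before handing in.

```bash
python3 - <<'E'
from h import *
s=read_state(); c=cam("wrist",s); t=.192; R=np.array([[np.cos(t),-np.sin(t)],[np.sin(t),np.cos(t)]])
L=lambda u,v,z:(R.T@(px2w(c,u*.64,v*.64,z)[:2]-[644,-8.8])).round(1)
print(L(218,389,62),L(386,305,62),"case corner",L(186,391,75),L(545,211,75))
d=L(379,104,90)-L(411,166,90); print("dial err deg",np.degrees(np.arctan2(d[1],d[0])))
E
```

```text
[-121.1  138.1] [-119.9  -20.2] case corner [-107.1  153.3] [-105.5 -155.6]
dial err deg 1.073331654413981
```

```bash
python3 -c "
from cell import *
print(finish_job()); print(read_state()['clock'])"
```

```text
the job is handed in; nothing more can be done
None
the job is handed in; nothing more can be done
```

I pushed the drawer home with the shut fingers until it stalled at the stop with about 12 N. Then I turned the dial about 73° clockwise with the fingertips at about 6 N, two clicks from the second place to the green mark. After that I lifted clear and handed the job in at about 10 s; no verdict is reported.

- **Drawer:** the last wrist picture puts its outer edge at about -120.5 mm against the nominal -122 mm, so it is home within measuring error.
- **Dial:** the pointer is about 1° from the green mark and released.
- **Surroundings:** the fingers were in free air with under 1 N on the tool. The red, plum and pink bottles were upright in that picture. The jar, buffer block and brush were not measured again, but the arm never came near them.
- **Disagreements:** the fitted extractor corners missed their nominal positions by up to about 6 mm, which I put down to its rounded edges. The dial and the green mark agreed within 1 mm.

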